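# Lay the brass feet in the cleaning tray and lock the keeper

## Task

Take the two brass feet off their sloping stands and lay one in each empty nest of the steel cleaning tray, flat side down with the tab pointing the same way as the foot already lying there (set them down, do not drop them). When both lie flat in their nests, push the keeper's black knob fully home so that its teeth cover all three tabs. Do not upset the other things on the bench.

Things in the scene. Friction and masses are not known exactly. Their poses are not given: they have to be found in the camera images.
- foot_a: cast brass foot, 0.2 kg: body 48 long (x) x 30 wide (y) x 35 mm tall, flat underside (z = 0), upright sides to z = 20 mm, half-round back above; a flat tab 14 mm wide sticks out 16 mm from the +x end only, z = 6 to 12 mm. Origin: middle of the body's underside; x points to the tab, z out of the round back. Lies on stand_a, tab up the slope.
- foot_a_tab (a point): the middle of the end of foot_a's tab, at (40, 0, 9) mm in the foot's frame
- foot_b: cast brass foot, 0.2 kg: body 48 long (x) x 30 wide (y) x 35 mm tall, flat underside (z = 0), upright sides to z = 20 mm, half-round back above; a flat tab 14 mm wide sticks out 16 mm from the +x end only, z = 6 to 12 mm. Origin: middle of the body's underside; x points to the tab, z out of the round back. Lies on stand_b, tab up the slope.
- foot_b_tab (a point): the middle of the end of foot_b's tab, at (40, 0, 9) mm in the foot's frame
- foot_c: cast brass foot, 0.2 kg: body 48 long (x) x 30 wide (y) x 35 mm tall, flat underside (z = 0), upright sides to z = 20 mm, half-round back above; a flat tab 14 mm wide sticks out 16 mm from the +x end only, z = 6 to 12 mm. Origin: middle of the body's underside; x points to the tab, z out of the round back. Already laid correctly in the tray's middle nest, as the pattern to follow.
- foot_c_tab (a point): the middle of the end of foot_c's tab, at (40, 0, 9) mm in the foot's frame
- stand_a: fixed wooden drying stand on which foot_a starts: a rubber-faced slope 90 x 80 mm, rising at 35 degrees toward the stand's +x (sideways to the robot), with a lip 4.5 mm high across its lower end that the foot rests against. Origin on the table, 55 mm below the start place of the foot's origin; z up; its upper edge is 85 mm high. The stands may swap places
- stand_b: fixed wooden drying stand on which foot_b starts: a rubber-faced slope 90 x 80 mm, rising at 35 degrees toward the stand's +x (sideways to the robot), with a lip 4.5 mm high across its lower end that the foot rests against. Origin on the table, 55 mm below the start place of the foot's origin; z up; its upper edge is 85 mm high. The stands may swap places
- tray: fixed level steel tray, 140 (x) x 196 mm (y); origin on the table under the middle nest's centre. Three nests in a row along its y, 62 mm apart, each 54 (x) x 36 mm (y), floors 6 mm above the table, ribs round them 4 mm high. The keeper bar runs along its far (+x) side
- nest0 (a point): floor centre of the empty nest, at y = -62 mm in the tray; its axes are the tray's: a foot lies right when its origin is here and its axes agree with these (tab toward +x, the keeper)
- tabseat0 (a point): where the end of the tab belongs in nest0, 40 mm toward +x and 9 mm above the nest floor
- nest1 (a point): floor centre of the middle nest, taken by foot_c; its axes are the tray's: a foot lies right when its origin is here and its axes agree with these (tab toward +x, the keeper)
- tabseat1 (a point): where the end of the tab belongs in nest1, 40 mm toward +x and 9 mm above the nest floor
- nest2 (a point): floor centre of the empty nest, at y = +62 mm in the tray; its axes are the tray's: a foot lies right when its origin is here and its axes agree with these (tab toward +x, the keeper)
- tabseat2 (a point): where the end of the tab belongs in nest2, 40 mm toward +x and 9 mm above the nest floor
- keeper (a joint): keeper's travel in m: 0 = fully home at its stop, to 0.036 = out toward the tray's -y; starts out, stays where left, about 3 N friction. A comb of three teeth 18 mm wide, 5 mm thick, undersides 15 mm above the nest floors, at x = 30 to 50 mm in the tray: out, they stand between the tab places; home, one over each tab
- keeper_knob (a point): top centre of the keeper's black upright knob at its -y end: 18 mm diameter, straight sides from 24 to 2 mm below this point, which is 59 mm above the table and moves with the keeper
- bottle_a: a white squeeze bottle, 44 mm diameter, 136 mm tall; a bystander
- bottle_b: a second white squeeze bottle, 44 mm diameter, 136 mm tall; a bystander
- cover: a domed round brass cover, 120 mm diameter, 48 mm tall; a bystander
- spatula: a 160 mm spatula lying on the table; a bystander
- rosette: a plain round brass rosette, 36 mm diameter, 10 mm thick; a bystander

How it is judged:
By the outcome, as a careful person would: the job done as asked, in the order asked, and still so for the second after the job is handed in, with the robot touching nothing.
It also fails if it takes over 72 s, if anything falls off the work surface, if the arm or the gripper's body presses on something with over 40 N, if the wrist force passes 120 N, or if a joint passes its speed limit or range.

## Robot

A 7-joint arm with a two-finger parallel gripper is mounted at the origin on the work surface. World frame = base frame: x ahead of the robot, y to its left, z up, the work surface at z = 0. Lengths are in mm, angles in rad, forces in N, time in s.
With the tool pointing down it reaches from about 425 to 1025 mm from the base axis. Payload 3.6 kg.
Tool frame: the origin (TCP) lies at the very end of the fingers, on their centre line; the grasp point (between the pads) lies 19 mm behind it; z points along the fingers, y is the line along which they close (so a half turn about z gives the same grasp; the last joint's range is limited). The gripper opens to 85 mm and grips with 20 to 120 N. Pads are 22 mm wide; open, the fingers measure 114 mm over their backs; the gripper's body (76 mm by 85 mm) begins 54 mm behind the grasp point. The pads swing forward as they close: fully open they stand 13 mm farther back than shut.
Start: joints at [-1.411, 0.591, 0.048, 1.609, -0.033, 0.943, -0.034], TCP at [182.031, 701.779, 231.302] pointing down, gripper open.
Joint ranges: [-2.69, 2.69], [-0.47, 2.24], [-1.27, 1.36], [0.19, 2.51], [-1.53, 4.68], [0.08, 2.07], [-3.09, 3.09]. Speed limits (rad/s): [2.57, 2.57, 3.14, 3.14, 3.14, 3.14, 3.14].

## Interface

Orientations are given as a 3x3 rotation matrix whose columns are the frame's x, y, z axes.
In Python, from plant import arm gives the robot as it stands.
- The arm moves only by the shell command python3 shift.py 'ROWS'. ROWS is rows parted by semicolons, their numbers by spaces, 1 to 20 of them, each of 7 numbers: dx, dy, dz in mm, then a rotation vector rx, ry, rz in rad, then the finger opening in mm; each row is the pose to reach, as a shift and turn from the pose commanded when the command began, along the tool's axes at that moment; what a row does not reach only later rows make up. A row lasts 1/8 s, in which the tool goes at most 62.5 mm and 0.188 rad, less where a joint would pass 70% of its speed; a pose out of reach is approached as far as the arm can. The fingers move at their own pace and stop on an object; the grip force is fixed at half the most. Time passes only in rows, so rows that do not move let the fingers close. It prints the time, the measured TCP pose, the force, the opening and the grip force at its end.
- arm.get_obs(): the state, without advancing time (a new reading comes with each control period).
- arm.read_camera(name): name is "side" or "top" or "wrist"; returns the picture (480x640x3 uint8, blue, green, red); there is no depth.
- arm.camera_params(name): a dict with "intrinsics" (3x3 intrinsics, pixels), "dist" ([k1, k2, p1, p2, k3] as OpenCV has them; the pictures are not rectified), "R" (3x3) and "t" (3): a world point X has camera coordinates R X + t. Camera axes: x right, y down, z forward; pixel columns grow to the right and rows downward; lengths in mm; the calibration is good to about 2 mm. A picture is of the moment at which its call begins: read the wrist's pose just before it. camera_params takes no time and is no camera call; for the wrist camera it gives the pose at the moment of the call.
- arm.job_done(): hands the job in; it is judged then, once.
The state is a dict: "t": time; "joint_positions": joint angles; "joint_velocities": joint speeds; "effort": joint torques, N m; "tool_pos": TCP position; "tool_rot": TCP orientation; "wrist_force": force on the tool from outside, world axes, zero at the start; "wrist_torque": the same for the moment, N m; "gripper_width": finger opening in mm; "finger_force": force on a finger pad.
Only numpy, scipy, OpenCV 4.12 (cv2) and the standard library are available. Lean on these libraries where they do the work, as an engineer would, in place of code of your own. Each camera call takes 0.05 s, during which the arm holds its last target. There are 200 camera calls.

## Working session

There is one attempt and no reset: what is moved stays moved. The work goes in short steps, Python scripts to look and compute and a shell command to move; the robot and the scene stay as the last step left them, time stands still between calls to the robot, and variables do not carry over. Pictures are saved under pics/ and viewed, at most 10 in all, crops included, and the job is handed in when it is done.

```bash
ls; mkdir -p pics; python3 - <<'E'
from plant import arm
import cv2,numpy as np
np.set_printoptions(precision=3,suppress=True)
o=arm.get_obs();print(o['tool_pos'],o['tool_rot'],o['t'])
for n in("side","top"):
    cv2.imwrite(f"pics/{n}0.png",arm.read_camera(n))
for n in("side","top","wrist"):
    p=arm.camera_params(n);print(n,p['intrinsics'].tolist() if hasattr(p['intrinsics'],'tolist') else p['intrinsics'],p['dist'],np.array(p['R']),p['t'], -np.array(p['R']).T@p['t'])
E
```

```text
pics
plant.py
shift.py
[181.797 700.965 230.118] [[-0.968  0.251 -0.   ]
 [ 0.251  0.968 -0.002]
 [-0.    -0.002 -1.   ]] 0.0
side [[493.20039037357043, 0.0, 319.8714459936857], [0.0, 493.20039037357043, 247.7182052313676], [0.0, 0.0, 1.0]] [0.046 0.    0.    0.    0.   ] [[-0.798 -0.603 -0.014]
 [-0.296  0.412 -0.862]
 [ 0.526 -0.683 -0.507]] [461.107 237.797 725.741] [ 56.769 675.636 579.793]
top [[434.44735254621105, 0.0, 311.3635610648452], [0.0, 434.44735254621105, 242.27441873099022], [0.0, 0.0, 1.0]] [-0.051  0.     0.     0.     0.   ] [[ 0.027 -0.999 -0.02 ]
 [-0.993 -0.025 -0.119]
 [ 0.118  0.023 -0.993]] [ -6.91  549.468 768.439] [454.944 -10.609 827.874]
wrist [[431.9579989720935, 0.0, 323.6050270911935], [0.0, 431.9579989720935, 236.39472028522113], [0.0, 0.0, 1.0]] [-0.08  0.    0.    0.    0.  ] [[ 0.252  0.968 -0.002]
 [ 0.928 -0.241  0.286]
 [ 0.276 -0.074 -0.958]] [-724.04   -37.436  379.312] [112.2   719.724 372.721]
```

View pics/top0.png

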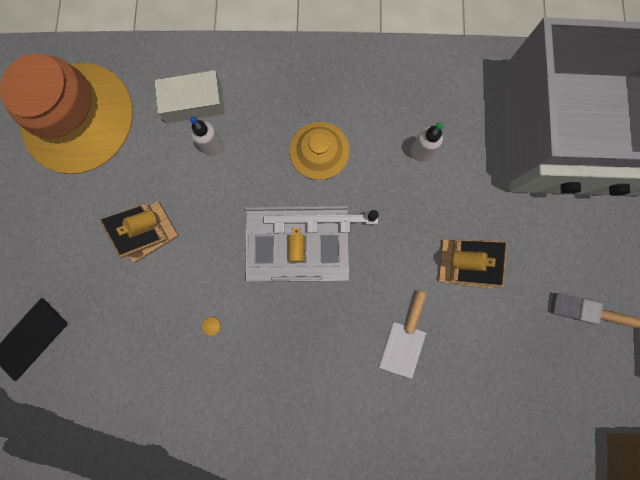

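View pics/side0.png

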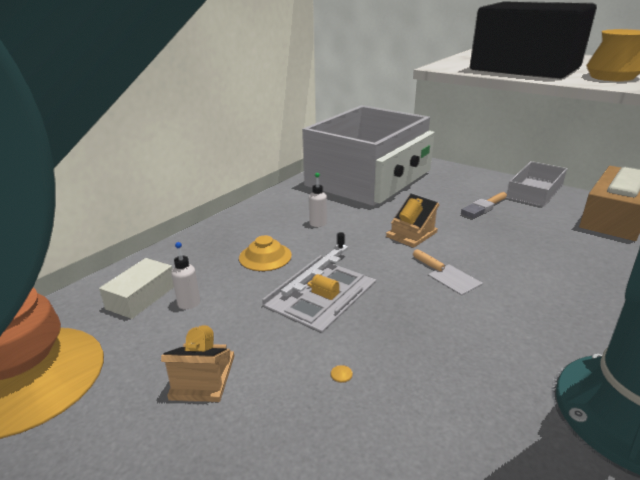

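```bash
cat > h.py <<'E'
from plant import arm
import cv2,numpy as np
np.set_printoptions(precision=2,suppress=True)
def shot(n,f=None):
    p={k:np.array(v,float) for k,v in arm.camera_params(n).items()}; im=arm.read_camera(n)
    if f: cv2.imwrite(f"pics/{f}.png",im); np.savez(f"pics/{f}.npz",**p)
    return im,p
def load(f): return cv2.imread(f"pics/{f}.png"),dict(np.load(f"pics/{f}.npz"))
def rays(p,uv):
    q=cv2.undistortPoints(np.array(uv,float).reshape(-1,1,2),p['intrinsics'],p['dist']).reshape(-1,2)
    d=np.c_[q,np.ones(len(q))]@p['R']; return -p['R'].T@p['t'],d
def onz(p,uv,z):
    c,d=rays(p,uv); z=np.broadcast_to(z,len(d)); return c+d*((z-c[2])/d[:,2])[:,None]
def proj(p,X):
    return cv2.projectPoints(np.array(X,float).reshape(-1,1,3),cv2.Rodrigues(p['R'])[0],p['t'],p['intrinsics'],p['dist'])[0].reshape(-1,2)
def brass(im):
    h=cv2.cvtColor(im,cv2.COLOR_BGR2HSV); return cv2.inRange(h,(14,150,60),(30,255,255))
E
python3 - <<'E'
from h import *
im,p=shot("top","topA")
m=brass(im)
n,l,s,c=cv2.connectedComponentsWithStats(m)
for i in range(1,n):
    if s[i,4]>60: print(s[i],c[i],onz(p,[c[i]],70)[0])
print('stands tab',onz(p,[(117,231),(492,262)],86))
print('tray corners',onz(p,[(246,208),(348,207),(349,281),(247,281)],8))
print('knob',onz(p,[(373,215)],59))
E
cat >> h.py <<'E'
from scipy.spatial.transform import Rotation as Ro
S,C=np.sin(np.radians(35)),np.cos(np.radians(35))
def footR(psi,slope=True):
    a=np.radians(psi); s,c=(S,C) if slope else (0,1)
    fx=np.array([np.cos(a)*c,np.sin(a)*c,s]); fz=np.array([-np.cos(a)*s,-np.sin(a)*s,c])
    return np.c_[fx,np.cross(fz,fx),fz]
def toolR(F,sgn=1): # tool z=-foot z, tool x = sgn*foot x
    return np.c_[sgn*F[:,0],-sgn*F[:,1],-F[:,2]]
def to(pos,R):
    o=arm.get_obs(); A=np.array(o['tool_rot']); d=np.array(pos)-o['tool_pos']
    rv=Ro.from_matrix(A.T@R).as_rotvec()
    print('t',o['t'],'shift',A.T@d,'rot',np.round(rv,4),'rows',max(np.linalg.norm(d)/62.5,np.linalg.norm(rv)/.188))
E
python3 - <<'E'
from h import *
F=footR(108); to(np.array([565,327,55])+110*F[:,2],toolR(F))
E
```

```text
t 0.15 shift [-498.74 -319.02   85.87] rot [-0.31  0.56  0.97] rows 9.571799602126765
```

```bash
python3 shift.py '-498.7 -319 85.9 -0.31 0.56 0.97 60;-498.7 -319 85.9 -0.31 0.56 0.97 60;-498.7 -319 85.9 -0.31 0.56 0.97 60;-498.7 -319 85.9 -0.31 0.56 0.97 60;-498.7 -319 85.9 -0.31 0.56 0.97 60;-498.7 -319 85.9 -0.31 0.56 0.97 60;-498.7 -319 85.9 -0.31 0.56 0.97 60;-498.7 -319 85.9 -0.31 0.56 0.97 60;-498.7 -319 85.9 -0.31 0.56 0.97 60;-498.7 -319 85.9 -0.31 0.56 0.97 60;-498.7 -319 85.9 -0.31 0.56 0.97 60;-498.7 -319 85.9 -0.31 0.56 0.97 60;-498.7 -319 85.9 -0.31 0.56 0.97 60'; python3 - <<'E'
from h import *
im,p=shot("wrist","wA"); print(p['R'],p['t']); print(arm.get_obs()['tool_rot'], toolR(footR(108)))
E
```

```text
t: 1.78
tool_pos: [582.9, 269.8, 145.8]
tool_rot: [[-0.255, 0.95, -0.179], [0.775, 0.312, 0.549], [0.578, 0.002, -0.816]]
wrist_force: [0.4, 0.2, -0.0]
gripper_width: 60.1
finger_force: 0.0
[[ 0.95  0.31  0.  ]
 [ 0.3  -0.9  -0.32]
 [-0.1   0.31 -0.95]] [-638.89  146.25  269.4 ]
[[-0.26  0.95 -0.18]
 [ 0.78  0.31  0.55]
 [ 0.58  0.   -0.82]] [[-0.25  0.95 -0.18]
 [ 0.78  0.31  0.55]
 [ 0.57 -0.   -0.82]]
```

View pics/wA.png

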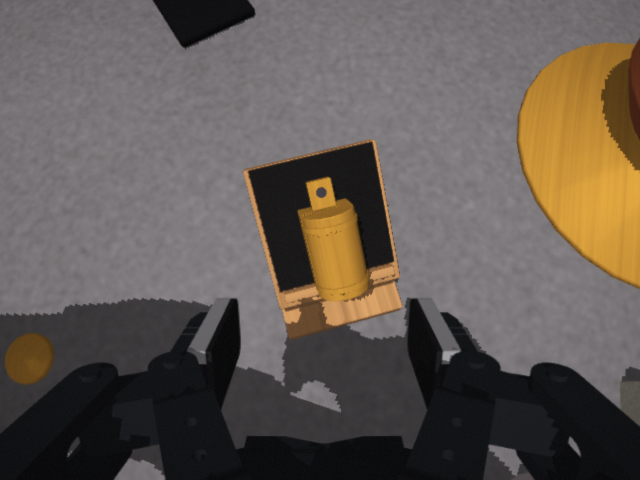

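The wrist view shows foot and stand turned about 13° from the tool: stand upper corners at (245,171) and (375,141), tab end at (307,181)–(330,177), lower lip near y≈290.

```bash
python3 - <<'E'
from h import *
im,p=load("wA")
m=brass(im); n,l,s,c=cv2.connectedComponentsWithStats(m)
i=l[240,335]; print(s[i])
for v in range(178,300,10):
    u=np.where(l[v]==i)[0]; print(v,u.min() if len(u) else 0,u.max() if len(u) else 0,end=' | ')
h=cv2.cvtColor(im,cv2.COLOR_BGR2HSV)
e=onz(p,[(245,171),(375,141)],85); d=e[1]-e[0]; print('\nedge',e,np.linalg.norm(d),'yaw',np.degrees(np.arctan2(d[1],d[0]))+90)
t=onz(p,[(306.5,181),(330,177.5)],87.8); d=t[1]-t[0]; print('tab',t,np.linalg.norm(d),np.degrees(np.arctan2(d[1],d[0]))+90)
E
```

```text
[ 297  177   73  125 5863]
178 319 330 | 188 307 333 | 198 309 345 | 208 304 353 | 218 299 357 | 228 302 357 | 238 304 359 | 248 306 361 | 258 309 363 | 268 311 365 | 278 313 369 | 288 316 368 | 298 321 353 | 
edge [[513.28 341.84  85.  ]
 [577.94 383.58  85.  ]] 76.95331874988719 yaw 122.84436050051482
tab [[548.99 345.44  87.8 ]
 [560.68 351.54  87.8 ]] 13.185546556623407 117.5601664369585
```

```bash
python3 - <<'E'
from h import *
F=footR(122); o=np.array([554.8,348.5,87.8])-F@[40,0,12]; print(o)
to(o+F@[15,0,90],toolR(F))
E
```

```text
[568.52 326.55  55.03]
t 1.825 shift [11.7  13.24 18.7 ] rot [ 0.14 -0.   -0.2 ] rows 1.2868485989945038
```

```bash
python3 shift.py '11.7 13.2 18.7 0.14 0 -0.2 60;11.7 13.2 18.7 0.14 0 -0.2 60;11.7 13.2 18.7 0.14 0 -0.2 60'; python3 - <<'E'
from h import *
im,p=shot("wrist","wA2")
cv2.imwrite("pics/wA2c.png",cv2.resize(im[100:400,160:480],None,fx=2,fy=2,interpolation=cv2.INTER_NEAREST))
F=footR(122); o=np.array([554.8,348.5,87.8])-F@[40,0,12]
for X in ([40,-7,12],[40,7,12],[24,-15,12],[24,15,12],[-24,-15,20],[-24,15,20],[24,-15,20],[24,15,20]): print(X,proj(p,o+F@X)[0])
m=brass(im); n,l,s,c=cv2.connectedComponentsWithStats(m)
i=l[250,330]; print(s[i])
for v in range(s[i,1],s[i,1]+s[i,3],8):
    u=np.where(l[v]==i)[0]; print(v,u.min() if len(u) else 0,u.max() if len(u) else 0,end=' | ')
E
```

```text
t: 2.2
tool_pos: [590.6, 292.3, 136.9]
tool_rot: [[-0.435, 0.848, -0.303], [0.692, 0.53, 0.49], [0.576, 0.003, -0.817]]
wrist_force: [-0.1, -0.8, 0.7]
gripper_width: 59.8
finger_force: 0.0
[40, -7, 12] [334.5  200.31]
[40, 7, 12] [307.65 200.27]
[24, -15, 12] [349.27 229.9 ]
[24, 15, 12] [292.83 229.83]
[-24, -15, 20] [348.41 318.41]
[-24, 15, 20] [293.54 318.37]
[24, -15, 20] [350.21 234.07]
[24, 15, 20] [291.82 234.  ]
[ 292  199   61  134 6537]
199 311 332 | 207 308 334 | 215 308 334 | 223 308 334 | 231 294 349 | 239 293 350 | 247 292 351 | 255 294 350 | 263 294 350 | 271 294 350 | 279 294 350 | 287 295 350 | 295 295 350 | 303 295 351 | 311 295 351 | 319 296 350 | 327 302 344 |
```

View pics/wA2c.png

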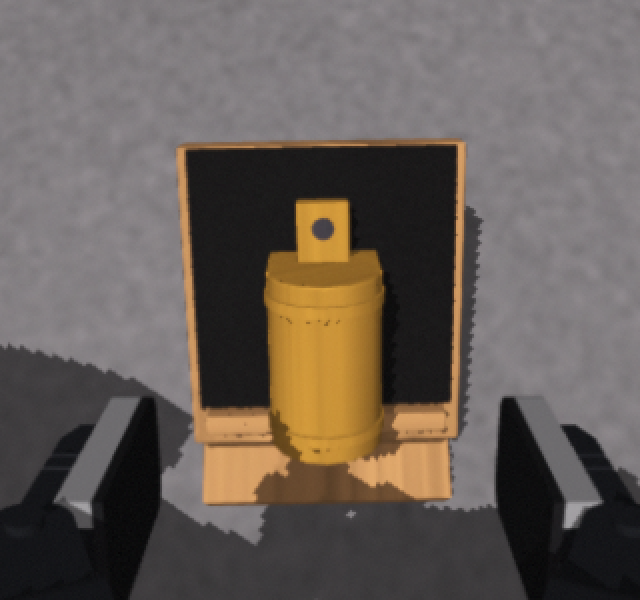

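```bash
python3 - <<'E'
from h import *
F=footR(121.6); o=np.array([568.52,326.55,55.03])
to(o+F@[0,-.4,6],toolR(F))
E
```

```text
t 2.25 shift [-13.13   0.31  84.84] rot [-0.   -0.    0.01] rows 1.37360330145462
```

```bash
python3 shift.py '-13.1 0.3 25 0 0 0.01 46;-13.1 0.3 50 0 0 0.01 46;-13.1 0.3 65 0 0 0.01 46;-13.1 0.3 75 0 0 0.01 46;-13.1 0.3 84.8 0 0 0.01 46;-13.1 0.3 84.8 0 0 0.01 46'; python3 - <<'E'
from h import *
F=footR(121.6); o=np.array([568.52,326.55,55.03])
to(o+F@[0,-.4,6],toolR(F))
E
```

```text
t: 3.0
tool_pos: [570.8, 324.2, 59.9]
tool_rot: [[-0.426, 0.853, -0.303], [0.698, 0.523, 0.49], [0.576, -0.003, -0.817]]
wrist_force: [0.3, -0.3, -0.2]
gripper_width: 46.3
finger_force: 0.0
t 3.0 shift [-0.12 -0.29 -0.19] rot [-0. -0. -0.] rows 0.024938733516859404
```

Close, then lift along the slope normal a little.

```bash
python3 shift.py '0 0 0 0 0 0 20;0 0 0 0 0 0 20;0 0 0 0 0 0 20;0 0 0 0 0 0 20;0 0 0 0 0 0 20'; python3 shift.py '0 0 -10 0 0 0 20;0 0 -30 0 0 0 20;0 0 -60 0 0 0 20;0 0 -60 0 0 0 20';python3 - <<'E'
from h import *
im,p=shot("wrist","wA3"); print(arm.get_obs()['tool_pos'])
m=brass(im); n,l,s,c=cv2.connectedComponentsWithStats(m); print([list(x) for x in s if x[4]>300])
E
```

```text
t: 3.62
tool_pos: [571.8, 323.6, 60.6]
tool_rot: [[-0.426, 0.853, -0.302], [0.698, 0.522, 0.49], [0.576, -0.002, -0.818]]
wrist_force: [0.2, -2.5, 5.8]
gripper_width: 28.4
finger_force: 62.7
t: 4.12
tool_pos: [593.1, 292.3, 110.9]
tool_rot: [[-0.427, 0.855, -0.295], [0.7, 0.519, 0.49], [0.572, 0.002, -0.82]]
wrist_force: [-0.0, -0.4, -2.2]
gripper_width: 28.4
finger_force: 61.8
[591.04 293.36 109.92]
[[np.int32(0), np.int32(0), np.int32(640), np.int32(480), np.int32(276965)], [np.int32(565), np.int32(95), np.int32(75), np.int32(264), np.int32(13930)], [np.int32(275), np.int32(208), np.int32(97), np.int32(212), np.int32(16114)]]
```

View pics/wA3.png

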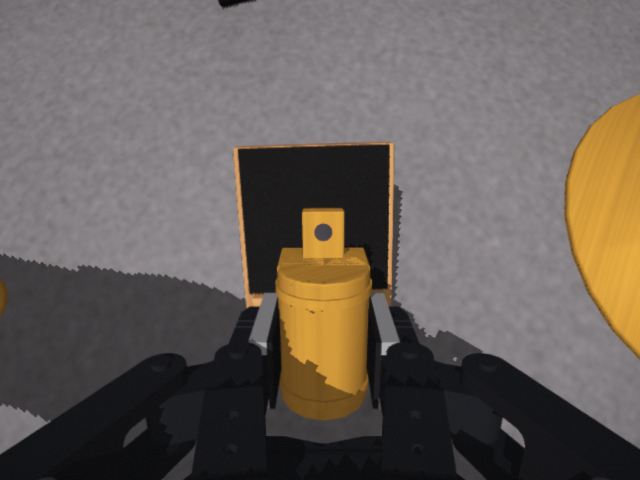

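The foot is held straight between the pads (tab at (302–344,208)), clear of the stand. Next: level it over the tray and measure tray.

```bash
python3 - <<'E'
from h import *
im,p=load("wA3"); o=arm.get_obs(); A=np.array(o['tool_rot']); T=np.array(o['tool_pos'])
# prediction: foot frame in tool: x->x, y->-y, z-> 6-z
for X in ([40,-7,12],[40,7,12],[24,-15,12],[24,15,12]):
    print(X,proj(p,T+A@[X[0],-X[1],6-X[2]])[0])
F=footR(1,False); to([490,35,200],toolR(F))
E
```

```text
[40, -7, 12] [339.58 207.52]
[40, 7, 12] [296.88 207.58]
[24, -15, 12] [362.7  253.66]
[24, 15, 12] [274.11 253.79]
t 4.175 shift [ -85.89 -220.76 -170.18] rot [-0.64 -0.37  2.02] rows 11.454479380896087
```

```bash
python3 shift.py '-40 -60 -60 0 0 0 20;-86 -221 -170 -0.64 -0.37 2.02 20;-86 -221 -170 -0.64 -0.37 2.02 20;-86 -221 -170 -0.64 -0.37 2.02 20;-86 -221 -170 -0.64 -0.37 2.02 20;-86 -221 -170 -0.64 -0.37 2.02 20;-86 -221 -170 -0.64 -0.37 2.02 20;-86 -221 -170 -0.64 -0.37 2.02 20;-86 -221 -170 -0.64 -0.37 2.02 20;-86 -221 -170 -0.64 -0.37 2.02 20;-86 -221 -170 -0.64 -0.37 2.02 20;-86 -221 -170 -0.64 -0.37 2.02 20;-86 -221 -170 -0.64 -0.37 2.02 20;-86 -221 -170 -0.64 -0.37 2.02 20;-86 -221 -170 -0.64 -0.37 2.02 20;-86 -221 -170 -0.64 -0.37 2.02 20'; python3 - <<'E'
from h import *
im,p=shot("wrist","wT"); print(proj(p,[[549,35,6],[549,97,6],[549,-27,6],[619,35,8]]))
E
```

```text
t: 6.18
tool_pos: [488.5, 35.4, 199.0]
tool_rot: [[1.0, 0.023, -0.003], [0.023, -1.0, -0.002], [-0.003, 0.002, -1.0]]
wrist_force: [0.2, -0.5, -2.3]
gripper_width: 28.3
finger_force: 61.8
[[325.61 125.42]
 [243.74 123.88]
 [407.22 127.6 ]
 [327.9   26.16]]
```

View pics/wT.png

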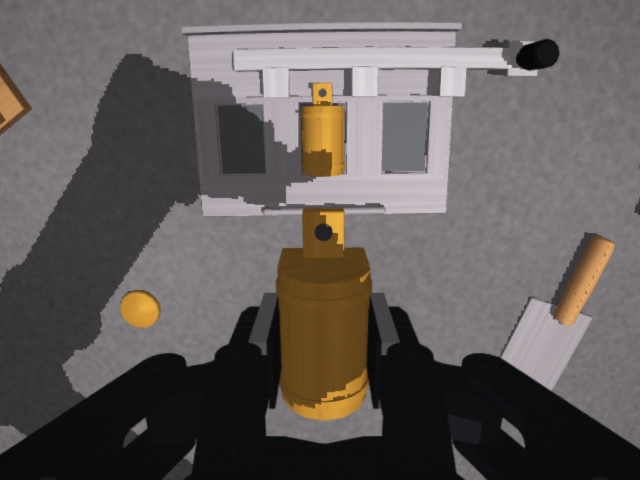

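Tray view: nest0 (right) dark floor about (383–428, 102–173), nest2 (left, shadowed) (218–266, 104–175), foot_c between, knob at (545,53).

```bash
python3 - <<'E'
from h import *
im,p=load("wT"); g=cv2.GaussianBlur(cv2.cvtColor(im,cv2.COLOR_BGR2GRAY),(3,3),0).astype(float)
def edge(line,a,b,sg): # subpixel strongest gradient of sign sg in [a,b]
    d=sg*np.gradient(line)[a:b+1]; i=int(d.argmax()); w=np.clip(d[max(0,i-2):i+3],0,None); return a+max(0,i-2)+(w*np.arange(len(w))).sum()/w.sum()
def box(ul,ur,vt,vb):
    L=[(edge(g[v],ul-8,ul+8,-1),v) for v in range(vt+12,vb-12,4)]
    R=[(edge(g[v],ur-8,ur+8,1),v) for v in range(vt+12,vb-12,4)]
    T=[(u,edge(g[:,u],vt-8,vt+8,-1)) for u in range(ul+8,ur-7,3)]
    B=[(u,edge(g[:,u],vb-8,vb+8,1)) for u in range(ul+8,ur-7,3)]
    q=[onz(p,e,z) for e,z in zip((L,R,T,B),(8,8,8,8))]
    med=[np.median(x,0) for x in q]
    yaw=[np.degrees(np.polyfit(x[:,0],x[:,1],1)[0]) for x in q[:2]]+[-np.degrees(np.polyfit(x[:,1],x[:,0],1)[0]) for x in q[2:]]
    print('y L,R',med[0][1],med[1][1],'w',med[0][1]-med[1][1],'x T,B',med[2][0],med[3][0],'l',med[2][0]-med[3][0],'ctr',(med[2][0]+med[3][0])/2,(med[0][1]+med[1][1])/2,'yaw~rad*57',yaw)
box(383,428,102,173); box(218,266,104,175)
print('outer far',onz(p,[(183,29),(461,26)],10),'near',onz(p,[(203,215),(446,212)],6))
# foot_c
m=brass(im); n,l,s,c=cv2.connectedComponentsWithStats(m); print([list(map(int,x)) for x in s if x[4]>100])
print('footc tab end',onz(p,[(312,84),(332.5,84)],18)); print('knob',onz(p,[(545,53)],59))
E
```

```text
y L,R -7.734284784151445 -43.442725340741525 w 35.70844055659008 x T,B 567.739953096303 514.0833730786383 l 53.65658001766474 ctr 540.9116630874706 -25.588505062446487 yaw~rad*57 [np.float64(2.027413842894456), np.float64(1.9535808569956994), np.float64(2.261013736205812), np.float64(1.901164003064201)]
y L,R 115.34694542993246 81.2174727504239 w 34.12947267950857 x T,B 563.4825124400261 511.7571662788026 l 51.72534616122351 ctr 537.6198393594143 98.28220909017818 yaw~rad*57 [np.float64(1.948764193081622), np.float64(-6.4055925891067975), np.float64(-0.7808608569789696), np.float64(1.931846108209505)]
outer far [[615.7  138.9   10.  ]
 [622.18 -60.41  10.  ]] near [[477.25 131.79   6.  ]
 [483.95 -63.18   6.  ]]
[[0, 0, 640, 480, 286983], [301, 83, 44, 93, 3255], [277, 209, 95, 211, 15835], [121, 291, 39, 37, 1127]]
footc tab end [[578.23  45.47  18.  ]
 [578.55  30.85  18.  ]]
knob [[ 600.29 -101.13   59.  ]]
```

```bash
python3 - <<'E'
from h import *
to([537,99.8,45],toolR(footR(1.95,False)))
E
```

```text
t 6.225 shift [ 50.26 -63.73 153.83] rot [ 0.    0.   -0.01] rows 2.782849263452416
```

```bash
python3 shift.py '25 -32 40 0 0 -0.01 20;50.3 -63.7 80 0 0 -0.01 20;50.3 -63.7 125 0 0 -0.01 20;50.3 -63.7 153.8 0 0 -0.01 20;50.3 -63.7 153.8 0 0 -0.01 20;50.3 -63.7 153.8 0 0 -0.01 20'; python3 - <<'E'
from h import *
im,p=shot("wrist","wP")
cv2.imwrite("pics/wPc.png",im[0:480])
t=np.array([537,98.3,6]);F=footR(1.95,False)
for X in ([27,18,4],[27,-18,4],[-27,18,4],[-27,-18,4]): print(proj(p,t+F@X)[0])
to([537,99.8,12.5],toolR(F))
E
```

```text
t: 6.98
tool_pos: [538.3, 99.6, 46.0]
tool_rot: [[0.999, 0.032, -0.001], [0.032, -0.999, -0.002], [-0.001, 0.002, -1.0]]
wrist_force: [0.0, 0.2, -1.8]
gripper_width: 28.9
finger_force: 61.6
[284.66 223.61]
[368.9  223.35]
[288.09 336.03]
[365.53 335.73]
t 7.025 shift [-1.52 -0.1  33.87] rot [ 0.  0. -0.] rows 0.5424645612470118
```

View pics/wPc.png

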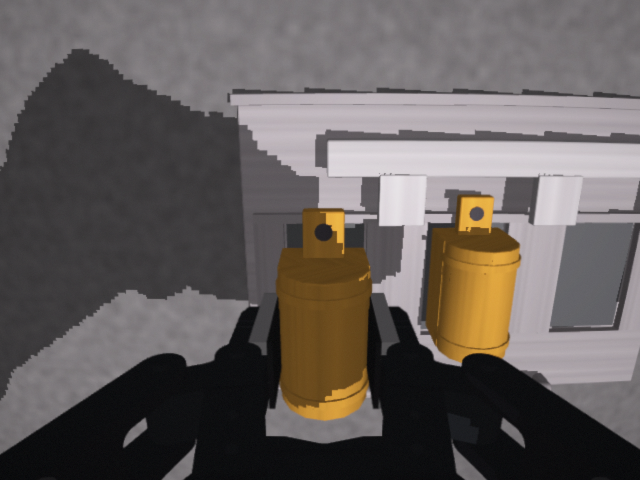

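```bash
python3 - <<'E'
from h import *
im,p=load("wP"); m=brass(im); n,l,s,c=cv2.connectedComponentsWithStats(m); i=l[280,323]
o=arm.get_obs(); A=np.array(o['tool_rot']);T=np.array(o['tool_pos']); zb=T[2]-6
mid=lambda v:(lambda u:(u.min()+u.max())/2)(np.where(l[v]==i)[0])
e=[(mid(v),v) for v in range(212,246,4)]; tab=onz(p,e,zb+12)
b=[(mid(v),v) for v in range(300,385,8)]; bod=onz(p,b,zb+22)
print(tab[[0,-1]],bod[[0,-1]])
print((A.T@(np.r_[tab,bod]-T).T).T[[0,-1]], 'yaw', np.degrees(np.polyfit(np.r_[tab,bod][:,0],np.r_[tab,bod][:,1],1)[0]))
Cw=-p['R'].T@p['t']; print('cam in tool',A.T@(Cw-T)); print((p['R']@A))
E
```

```text
[[578.97 101.36  52.37]
 [568.13 101.02  52.37]] [[552.58 100.24  62.37]
 [522.66  99.28  62.37]]
[[ 40.46  -0.21  -6.02]
 [-15.88   0.07 -15.99]] yaw 1.9712651547877273
cam in tool [  72.56   -0.05 -142.04]
[[-0.    1.   -0.  ]
 [-0.96 -0.   -0.28]
 [-0.28  0.    0.96]]
```

```bash
python3 - <<'E'
from h import *
to([536.8,98.4,15],toolR(footR(1.95,False)))
E
```

```text
t 7.025 shift [-1.76  1.3  31.37] rot [ 0.  0. -0.] rows 0.5031944816428205
```

```bash
python3 shift.py '-1.8 1.3 0 0 0 0 20;-1.8 1.3 10 0 0 0 20;-1.8 1.3 20 0 0 0 20;-1.8 1.3 27 0 0 0 20;-1.8 1.3 31.4 0 0 0 20;-1.8 1.3 31.4 0 0 0 20'; python3 - <<'E'
from h import *
to([536.8,98.4,12],toolR(footR(1.95,False)))
E
```

```text
t: 7.78
tool_pos: [535.5, 98.5, 13.4]
tool_rot: [[0.999, 0.033, -0.003], [0.033, -0.999, -0.003], [-0.003, 0.003, -1.0]]
wrist_force: [-0.2, -0.5, -1.9]
gripper_width: 28.4
finger_force: 61.7
t 7.775 shift [1.26 0.16 1.42] rot [ 0.  0. -0.] rows 0.030419325113036848
```

```bash
for i in 1; do python3 shift.py '1 0 0.7 0 0 0 20;1 0 1.4 0 0 0 20;1 0 1.4 0 0 0 20'; done | grep -E 'pos|force'; python3 shift.py '0 0 0.6 0 0 0 20;0 0 0.6 0 0 0 20'| grep -E 'pos|force'
```

```text
tool_pos: [535.7, 98.6, 13.2]
wrist_force: [-4.0, 0.2, 10.0]
finger_force: 63.2
tool_pos: [535.7, 98.6, 13.1]
wrist_force: [-4.7, 0.7, 15.9]
finger_force: 63.9
```

```bash
python3 shift.py '0 0 -0.6 0 0 0 32;0 0 -0.6 0 0 0 38;0 0 -0.6 0 0 0 40;0 0 -0.6 0 0 0 40'; python3 shift.py '0 0 -15 0 0 0 40;0 0 -50 0 0 0 40;0 0 -100 0 0 0 40;-60 0 -140 0 0 0 60;-60 0 -140 0 0 0 60;-60 0 -140 0 0 0 60'; python3 - <<'E'
from h import *
im,p=shot("wrist","wQ"); t=np.array([536.9,98.3,6]);F=footR(1.95,False)
m=brass(im); n,l,s,c=cv2.connectedComponentsWithStats(m); print([list(map(int,x)) for x in s if x[4]>100])
print(proj(p,[t+F@X for X in ([40,7,12],[40,-7,12],[0,0,35],[-24,15,20],[-24,-15,20])]))
E
```

```text
t: 8.9
tool_pos: [536.5, 98.7, 12.0]
tool_rot: [[0.999, 0.033, -0.003], [0.033, -0.999, -0.003], [-0.003, 0.003, -1.0]]
wrist_force: [0.2, 1.2, -0.6]
gripper_width: 39.7
finger_force: 0.0
t: 9.65
tool_pos: [476.9, 97.5, 153.2]
tool_rot: [[0.999, 0.033, -0.001], [0.033, -0.999, -0.002], [-0.001, 0.002, -1.0]]
wrist_force: [1.3, 0.8, -0.4]
gripper_width: 60.1
finger_force: 0.0
[[0, 0, 640, 480, 297154], [299, 65, 52, 109, 4500], [396, 64, 57, 108, 4836], [170, 302, 39, 37, 697]]
[[313.81  63.18]
 [336.9   63.16]
 [325.61 132.05]
 [301.41 170.09]
 [349.49 170.02]]
```

View pics/wQ.png

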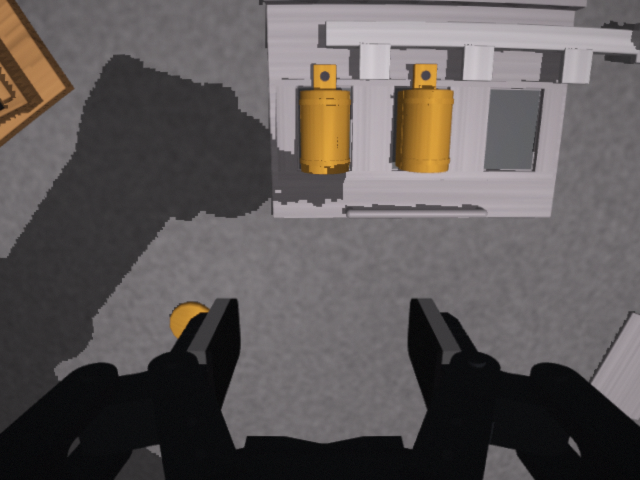

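Foot A lies flat in nest2 (tab at (313–336,65)), matching foot_c. On to the right stand.

```bash
python3 - <<'E'
from h import *
F=footR(-92); o=np.array([516.9,-303.9,86])-F@[40,0,9]; print(o)
to(o+F@[50,0,105],toolR(F,-1))
E
```

```text
[ 517.86 -276.31   55.68]
t 9.7 shift [ 28.88 355.78 -16.88] rot [-0.46 -0.49 -1.45] rows 8.49992326307338
```

```bash
python3 shift.py '29 356 -40 -0.46 -0.49 -1.45 60;29 356 -40 -0.46 -0.49 -1.45 60;29 356 -40 -0.46 -0.49 -1.45 60;29 356 -40 -0.46 -0.49 -1.45 60;29 356 -40 -0.46 -0.49 -1.45 60;29 356 -40 -0.46 -0.49 -1.45 60;29 356 -17 -0.46 -0.49 -1.45 60;29 356 -17 -0.46 -0.49 -1.45 60;29 356 -17 -0.46 -0.49 -1.45 60;29 356 -17 -0.46 -0.49 -1.45 60;29 356 -17 -0.46 -0.49 -1.45 60;29 356 -17 -0.46 -0.49 -1.45 60;29 356 -17 -0.46 -0.49 -1.45 60;29 356 -17 -0.46 -0.49 -1.45 60'; python3 - <<'E'
from h import *
im,p=shot("wrist","wB")
F=footR(-92); o=np.array([516.9,-303.9,86])-F@[40,0,9]
print(proj(p,[o+F@X for X in ([40,-7,12],[40,7,12],[24,-15,12],[24,15,12],[-24,-15,20],[-24,15,20])]))
E
```

```text
t: 11.45
tool_pos: [517.8, -257.9, 170.4]
tool_rot: [[0.03, 0.999, -0.021], [0.816, -0.037, -0.576], [-0.577, -0.0, -0.817]]
wrist_force: [0.5, -0.5, 0.4]
gripper_width: 59.7
finger_force: 0.0
[[311.79 222.31]
 [336.68 222.25]
 [297.01 194.35]
 [351.33 194.22]
 [294.33 104.24]
 [353.62 104.09]]
```

View pics/wB.png

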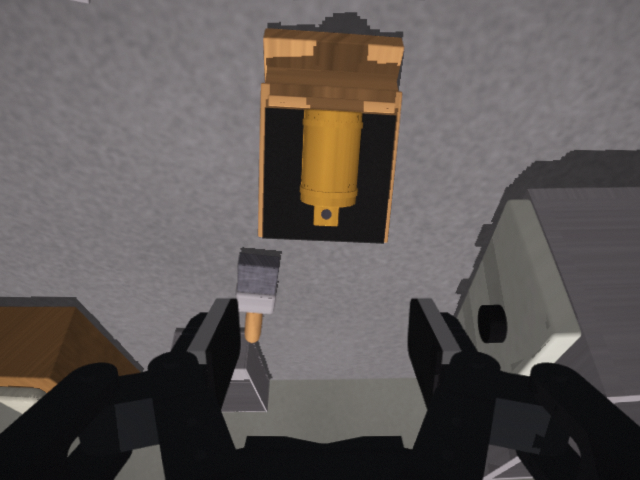

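Foot B's tab end is at about (313,224)–(338,226), the stand's upper edge (259,237)–(386,243).

```bash
python3 - <<'E'
from h import *
im,p=load("wB"); m=brass(im); n,l,s,c=cv2.connectedComponentsWithStats(m); i=l[160,330]; print(s[i])
for v in list(range(110,200,12))+list(range(208,228,3)):
    u=np.where(l[v]==i)[0]; print(v,u.min(),u.max(),end=' | ')
e=onz(p,[(259,238),(386,243)],85); d=e[1]-e[0]; print('\nedge',e,np.linalg.norm(d),np.degrees(np.arctan2(d[1],d[0]))-90)
t=onz(p,[(313.5,224.5),(338.5,225.5)],87.8); d=t[1]-t[0]; tm=t.mean(0); print('tab',t,np.linalg.norm(d),np.degrees(np.arctan2(d[1],d[0]))-90)
for psi in (-92,-93,-94,-95):
    F=footR(psi); o=tm-F@[40,0,12]
    print(psi,o,proj(p,[o+F@X for X in ([40,-7,12],[40,7,12],[22,-15,20],[22,15,20],[-24,-15,20],[-24,15,20])]).ravel())
E
```

```text
[ 300  109   63  118 5901]
110 304 342 | 122 303 362 | 134 303 360 | 146 303 359 | 158 302 358 | 170 302 357 | 182 301 356 | 194 301 356 | 208 314 339 | 211 314 338 | 214 314 338 | 217 313 338 | 220 313 338 | 223 313 337 | 226 330 336 | 
edge [[ 477.02 -319.43   85.  ]
 [ 553.87 -327.37   85.  ]] 77.25830573008449 -95.89321230878083
tab [[ 510.77 -304.68   87.8 ]
 [ 524.96 -306.12   87.8 ]] 14.2636269809629 -95.77946660821104
-92 [ 518.77 -279.53   55.03] [313.72 225.03 338.32 224.97 298.28 196.8  353.84 196.68 296.7  108.75
 355.23 108.61]
-93 [ 519.22 -279.55   55.03] [313.72 224.89 338.31 225.11 298.88 196.47 354.43 197.01 298.62 108.32
 357.14 109.06]
-94 [ 519.67 -279.58   55.03] [313.72 224.75 338.3  225.25 299.5  196.14 355.02 197.36 300.55 107.93
 359.03 109.53]
-95 [ 520.12 -279.62   55.03] [313.73 224.62 338.28 225.38 300.13 195.82 355.59 197.71 302.5  107.56
 360.9  110.03]
```

```bash
python3 - <<'E'
from h import *
F=footR(-95.5); o=np.array([520.35,-279.65,55.03])
to(o+F@[0,0,65],toolR(F,-1)); to(o+F@[0,0,6],toolR(F,-1))
E
```

```text
t 11.5 shift [48.47  5.59 41.81] rot [0.03 0.   0.05] rows 1.0280998190081616
t 11.5 shift [ 48.76   3.6  100.78] rot [0.03 0.   0.05] rows 1.7921548758968104
```

```bash
python3 shift.py '25 3 20 0.03 0 0.05 46;48.5 5.6 41.8 0.03 0 0.05 46;48.5 5.6 41.8 0.03 0 0.05 46;48.5 5.6 41.8 0.03 0 0.05 46'; python3 - <<'E'
from h import *
im,p=shot("wrist","wB2"); m=brass(im); n,l,s,c=cv2.connectedComponentsWithStats(m); k=[j for j in range(1,n) if s[j,4]>2000 and 200<c[j][0]<440]; i=k[0]; print(s[i])
F=footR(-95.5); o=np.array([520.35,-279.65,55.03])
for v in range(s[i,1]+2,s[i,1]+s[i,3],14):
    u=np.where(l[v]==i)[0]; print(v,u.min(),u.max(),end=' | ')
print(proj(p,[o+F@X for X in ([40,-7,12],[40,7,12],[22,-15,20],[22,15,20],[-24,-15,20],[-24,15,20])]).ravel())
to(o+F@[0,0,6],toolR(F,-1))
E
```

```text
t: 12.0
tool_pos: [523.6, -243.1, 109.0]
tool_rot: [[0.08, 0.995, -0.052], [0.812, -0.095, -0.575], [-0.578, 0.004, -0.816]]
wrist_force: [0.6, -0.2, -0.2]
gripper_width: 45.7
finger_force: 0.0
[ 289  210   69  127 7718]
212 293 353 | 226 291 356 | 240 290 356 | 254 291 355 | 268 291 354 | 282 291 354 | 296 292 354 | 310 291 354 | 324 297 348 | [309.49 336.3  336.89 336.18 291.9  311.69 354.36 311.42 289.36 218.82
 356.27 218.58]
t 12.05 shift [ 1.5  -0.19 59.48] rot [ 0.  0. -0.] rows 0.9519628726231644
```

```bash
python3 shift.py '1.5 -0.2 20 0 0 0 46;1.5 -0.2 38 0 0 0 46;1.5 -0.2 50 0 0 0 46;1.5 -0.2 59.5 0 0 0 46;1.5 -0.2 59.5 0 0 0 46;1.5 -0.2 59.5 0 0 0 20;1.5 -0.2 59.5 0 0 0 20;1.5 -0.2 59.5 0 0 0 20;1.5 -0.2 59.5 0 0 0 20;1.5 -0.2 59.5 0 0 0 20'; python3 shift.py '0 0 -10 0 0 0 20;0 0 -30 0 0 0 20;0 0 -60 0 0 0 20;0 0 -60 0 0 0 20';python3 - <<'E'
from h import *
to([478,35,180],toolR(footR(1.95,False),-1))
E
```

```text
t: 13.3
tool_pos: [521.1, -274.9, 58.8]
tool_rot: [[0.079, 0.996, -0.051], [0.813, -0.094, -0.574], [-0.577, 0.004, -0.817]]
wrist_force: [-0.0, 4.3, 5.1]
gripper_width: 28.8
finger_force: 60.3
t: 13.8
tool_pos: [525.1, -239.7, 108.6]
tool_rot: [[0.079, 0.996, -0.048], [0.814, -0.092, -0.574], [-0.576, 0.007, -0.818]]
wrist_force: [0.9, -0.3, -2.2]
gripper_width: 28.7
finger_force: 59.7
t 13.8 shift [ 178.7   -71.76 -213.75] rot [-0.51  0.46 -1.64] rows 9.466934395967035
```

```bash
python3 - <<'E'
from h import *
to([541,-25.6,75],toolR(footR(1.95,False),-1))
E
```

```text
t 13.8 shift [194.81  -4.14 -96.14] rot [-0.51  0.46 -1.64] rows 9.466934395967035
```

```bash
python3 shift.py '30 0 -60 0 0 0 20;195 -4 -150 -0.51 0.46 -1.64 20;195 -4 -150 -0.51 0.46 -1.64 20;195 -4 -150 -0.51 0.46 -1.64 20;195 -4 -150 -0.51 0.46 -1.64 20;195 -4 -130 -0.51 0.46 -1.64 20;195 -4 -130 -0.51 0.46 -1.64 20;195 -4 -130 -0.51 0.46 -1.64 20;195 -4 -130 -0.51 0.46 -1.64 20;195 -4 -130 -0.51 0.46 -1.64 20;195 -4 -110 -0.51 0.46 -1.64 20;195 -4 -96 -0.51 0.46 -1.64 20;195 -4 -96 -0.51 0.46 -1.64 20;195 -4 -96 -0.51 0.46 -1.64 20;195 -4 -96 -0.51 0.46 -1.64 20'; python3 - <<'E'
from h import *
im,p=shot("wrist","wR")
F=footR(1.95,False); t=np.array([540.9,-25.6,6])
print(proj(p,[t+F@X for X in ([27,18,4],[27,-18,4],[-27,18,4],[-27,-18,4])]).ravel())
m=brass(im); n,l,s,c=cv2.connectedComponentsWithStats(m); i=[j for j in range(1,n) if s[j,4]>8000][0]; print(s[i])
for v in range(s[i,1]+2,s[i,1]+s[i,3],15):
    u=np.where(l[v]==i)[0]; print(v,u.min(),u.max(),end=' | ')
o=arm.get_obs();A=np.array(o['tool_rot']);T=np.array(o['tool_pos'])
# held foot: foot x=-tool x, y=tool y, z=6-tool z
print('held pred',proj(p,[T+A@np.array([-X[0],X[1],6-X[2]]) for X in ([-24,15,20],[-24,-15,20],[22,15,20],[22,-15,20],[40,7,12],[40,-7,12])]).ravel())
to([541,-25.6,45],toolR(F,-1))
E
```

```text
t: 15.68
tool_pos: [540.4, -25.5, 74.0]
tool_rot: [[-0.999, -0.033, -0.003], [-0.033, 0.999, -0.005], [0.003, -0.005, -1.0]]
wrist_force: [-0.0, -0.2, -2.2]
gripper_width: 28.0
finger_force: 60.6
[358.23 306.12 289.68 306.07 360.59 205.3  286.97 205.34]
[ 528  211   96  122 9112]
213 540 598 | 228 538 623 | 243 536 621 | 258 534 617 | 273 532 614 | 288 529 611 | 303 536 609 | 318 545 605 | held pred [370.   265.95 275.42 265.98 365.59 388.72 280.12 388.73 341.26 415.42
 304.63 415.42]
t 15.725 shift [-0.62  0.18 29.05] rot [-0.01 -0.   -0.  ] rows 0.4649226249890027
```

View pics/wR.png

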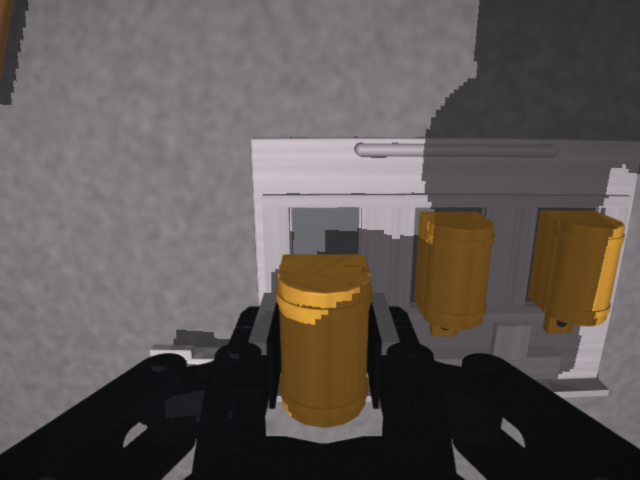

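The held foot is straight (278–370) above nest0's floor (291–360), all aligned within about 1 mm. Descend.

```bash
python3 shift.py '-0.6 0.6 20 0 0 0 20;-0.6 0.6 40 0 0 0 20;-0.6 0.6 52 0 0 0 20;-0.6 0.6 58 0 0 0 20;-0.6 0.6 58 0 0 0 20;-0.6 0.6 58 0 0 0 20'; python3 - <<'E'
from h import *
to([541,-25.2,13],toolR(footR(1.95,False),-1))
E
```

```text
t: 16.48
tool_pos: [540.9, -26.4, 16.0]
tool_rot: [[-1.0, -0.031, -0.003], [-0.031, 1.0, -0.005], [0.003, -0.005, -1.0]]
wrist_force: [-0.6, 0.6, -1.0]
gripper_width: 28.5
finger_force: 60.7
t 16.475 shift [-0.13  1.26  3.  ] rot [-0.01 -0.   -0.  ] rows 0.05215117686080443
```

```bash
python3 shift.py '0 0.6 1 0 0 0 20;0 0.6 2 0 0 0 20;0 0.6 2 0 0 0 20'| grep -E 'pos|force'; python3 shift.py '0 0 0.7 0 0 0 20;0 0 1.4 0 0 0 20;0 0 1.4 0 0 0 20'| grep -E 'pos|force'
```

```text
tool_pos: [540.4, -25.9, 13.5]
wrist_force: [-0.4, 0.5, -2.2]
finger_force: 60.7
tool_pos: [540.5, -25.9, 12.7]
wrist_force: [-0.6, -0.9, 5.6]
finger_force: 61.5
```

Contact at floor height. Release, rise, look.

```bash
python3 shift.py '0 0 0 0 0 0 32;0 0 0 0 0 0 38;0 0 0 0 0 0 40;0 0 0 0 0 0 40'|grep -E 'force|width'; python3 shift.py '0 0 -15 0 0 0 40;0 0 -50 0 0 0 40;0 0 -100 0 0 0 40;-30 0 -140 0 0 0 10;-30 0 -140 0 0 0 10;-30 0 -140 0 0 0 10;-30 0 -140 0 0 0 10;-30 0 -140 0 0 0 10'; python3 - <<'E'
from h import *
im,p=shot("wrist","wS")
F=footR(1.95,False)
for t in ([540.9,-25.6,6],[536.9,98.3,6]): print(proj(p,[np.array(t)+F@X for X in ([40,7,12],[40,-7,12],[-24,15,20],[-24,-15,20])]).ravel())
m=brass(im); n,l,s,c=cv2.connectedComponentsWithStats(m); print([list(map(int,x)) for x in s if x[4]>300])
print(proj(p,[[600.3,-101.1,59]]))
E
```

```text
wrist_force: [-0.1, 0.0, -0.3]
gripper_width: 40.0
finger_force: 0.0
t: 18.73
tool_pos: [569.6, -24.3, 150.9]
tool_rot: [[-0.999, -0.031, -0.007], [-0.031, 0.999, -0.006], [0.007, -0.005, -1.0]]
wrist_force: [0.1, -0.6, 0.6]
gripper_width: 9.9
finger_force: 0.0
[334.59 239.54 313.59 239.57 348.32 142.64 299.12 142.79]
[517.82 239.51 497.65 239.56 547.15 144.52 500.36 143.84]
[[0, 0, 640, 480, 290464], [395, 143, 56, 97, 4457], [484, 142, 66, 97, 4876], [299, 146, 50, 97, 4083], [298, 357, 53, 87, 3319]]
[[193.05 286.68]]
```

View pics/wS.png

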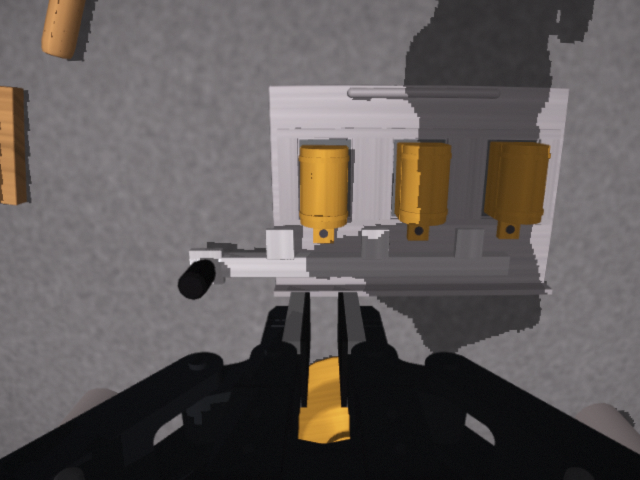

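All three feet lie flat with tabs toward the keeper (tabs at (323,234),(418,232),(510,230)); knob at about (197,280), as predicted.

```bash
python3 - <<'E'
from h import *
to([600.3,-101.1,40],toolR(footR(1.95,False),-1))
E
```

```text
t 18.775 shift [-28.72 -77.17 111.25] rot [-0.01 -0.01 -0.  ] rows 2.214527070396217
```

```bash
python3 shift.py '-28.7 -77 20 -0.01 -0.01 0 44;-28.7 -77 20 -0.01 -0.01 0 44;-28.7 -77 20 -0.01 -0.01 0 44;-28.7 -77 50 -0.01 -0.01 0 44;-28.7 -77 50 -0.01 -0.01 0 44'; python3 - <<'E'
from h import *
im,p=shot("wrist","wK"); print(proj(p,[[600.3,-101.1,59],[600.3,-101.1,38]]))
to([600.3,-101.1,40],toolR(footR(1.95,False),-1))
E
```

```text
t: 19.4
tool_pos: [599.5, -98.3, 100.8]
tool_rot: [[-0.999, -0.034, 0.001], [-0.034, 0.999, 0.006], [-0.001, 0.006, -1.0]]
wrist_force: [-0.3, 0.3, -0.2]
gripper_width: 44.0
finger_force: 0.0
[[316.52 273.65]
 [316.93 258.28]]
t 19.45 shift [ 0.69 -3.02 61.91] rot [ 0.01  0.   -0.  ] rows 0.9917716969039023
```

View pics/wK.png

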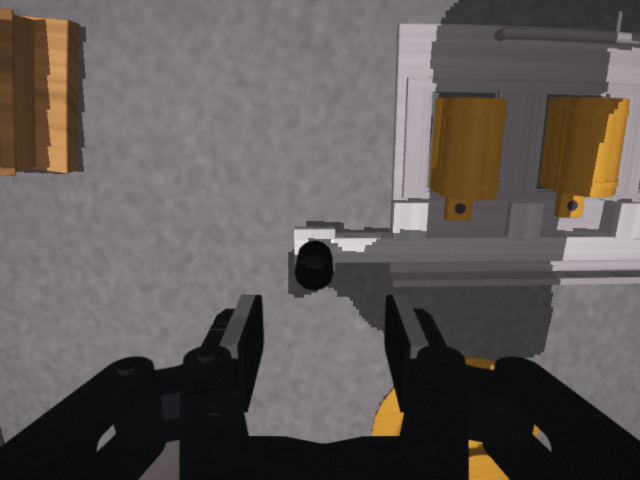

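```bash
python3 shift.py '0.7 -3.4 15 0.01 0 0 40;0.7 -3.4 35 0.01 0 0 40;0.7 -3.4 50 0.01 0 0 40;0.7 -3.4 61 0.01 0 0 40;0.7 -3.4 61 0.01 0 0 40;0.7 -3.4 61 0.01 0 0 30;0.7 -3.4 61 0.01 0 0 30'; python3 - <<'E'
from h import *
print(arm.get_obs()['tool_pos'])
E
```

```text
t: 20.32
tool_pos: [602.2, -103.8, 41.9]
tool_rot: [[-0.999, -0.031, 0.007], [-0.031, 1.0, -0.005], [-0.007, -0.005, -1.0]]
wrist_force: [-0.3, -0.3, 0.8]
gripper_width: 30.2
finger_force: 0.0
[ 602.17 -103.75   41.88]
```

```bash
python3 shift.py '0 5 0 0 0 0 30;0 10 0 0 0 0 30;0 15 0 0 0 0 30;0 20 0 0 0 0 30;0 25 0 0 0 0 30;0 30 0 0 0 0 30;0 35 0 0 0 0 30;0 40 0 0 0 0 30;0 40 0 0 0 0 30'; python3 shift.py '0 1 0 0 0 0 30;0 2 0 0 0 0 30;0 3 0 0 0 0 30;0 3 0 0 0 0 30' | grep -E 'pos|force|width'
```

```text
t: 21.45
tool_pos: [600.6, -66.7, 41.1]
tool_rot: [[-1.0, -0.029, 0.006], [-0.029, 1.0, -0.009], [-0.005, -0.009, -1.0]]
wrist_force: [1.0, -8.3, 2.5]
gripper_width: 29.8
finger_force: 3.8
tool_pos: [600.6, -66.6, 41.1]
wrist_force: [0.7, -11.7, 3.6]
gripper_width: 30.1
finger_force: 5.8
```

```bash
python3 shift.py '0 -8 0 0 0 0 34;0 -8 0 0 0 0 34;0 -8 -20 0 0 0 34;0 -8 -60 0 0 0 34;0 -8 -80 0 0 0 44;0 -8 -80 0 0 0 44;0 -8 -80 0 0 0 44'; python3 - <<'E'
from h import *
im,p=shot("wrist","wL"); h=cv2.cvtColor(im,cv2.COLOR_BGR2GRAY)
m=(h<25).astype(np.uint8); n,l,s,c=cv2.connectedComponentsWithStats(m)
for i in range(1,n):
    if s[i,4]>150: print('dark',s[i],c[i])
print('knob home pred',proj(p,[[599.1,-65.3,59],[600.3,-101.3,59]]).ravel())
F=footR(1.95,False); T=np.array([538.9,36.3,6])
for y in (-62,0,62): print('tooth home edges',proj(p,[T+F@[31,y+9,20],T+F@[31,y-9,20]]).ravel(), 'tab',proj(p,[T+F@[35,y,12]]).ravel())
m=brass(im); n,l,s,c=cv2.connectedComponentsWithStats(m)
print([list(map(int,x)) for x in s if x[4]>300])
E
```

```text
t: 22.82
tool_pos: [599.3, -68.3, 120.4]
tool_rot: [[-1.0, -0.031, 0.005], [-0.031, 1.0, -0.005], [-0.004, -0.005, -1.0]]
wrist_force: [0.3, 0.6, 0.3]
gripper_width: 43.9
finger_force: 0.0
dark [ 299  229   34   44 1186] [315.62 250.66]
dark [    0   295   640   185 56264] [323.51 421.42]
knob home pred [329.98 257.3  258.11 257.32]
tooth home edges [420.22 193.7  388.05 193.68] tab [401.43 197.8 ]
tooth home edges [528.66 194.07 497.68 193.91] tab [506.83 198.03]
tooth home edges [630.64 194.92 601.92 194.62] tab [606.92 198.66]
[[0, 0, 640, 480, 285149], [374, 95, 64, 97, 5518], [479, 94, 76, 110, 6283], [578, 96, 62, 110, 5259], [330, 347, 75, 94, 4847]]
```

```bash
python3 - <<'E'
from h import *
im,p=load("wL"); m=brass(im); g=cv2.cvtColor(im,cv2.COLOR_BGR2GRAY)
for v in range(184,208,3):
    u=np.where(m[v,360:640])[0]+360; r=np.split(u,np.where(np.diff(u)>2)[0]+1); print(v,[(int(a[0]),int(a[-1])) for a in r if len(a)>2])
for v in (197,203,212): print(v,[int(x) for x in g[v,360:640:4]])
o=[]
im,p=load("wS"); m=brass(im)
for v in (150,180,210,222,228,234,238,241):
    u=np.where(m[v,280:600])[0]+280; r=np.split(u,np.where(np.diff(u)>2)[0]+1); print('wS',v,[(int(a[0]),int(a[-1])) for a in r if len(a)>2])
E
```

```text
184 [(378, 430), (495, 543), (595, 639)]
187 [(384, 428), (495, 520), (594, 619)]
190 [(388, 413), (495, 519), (594, 619)]
193 [(593, 597)]
196 [(593, 597)]
199 [(592, 596)]
202 [(592, 596)]
205 []
197 [175, 175, 176, 175, 174, 174, 172, 91, 200, 195, 194, 194, 203, 200, 196, 191, 164, 164, 81, 81, 80, 80, 79, 81, 80, 79, 80, 80, 79, 81, 80, 81, 80, 77, 65, 93, 94, 94, 92, 96, 97, 93, 94, 81, 81, 80, 81, 80, 81, 83, 167, 168, 169, 168, 168, 168, 166, 157, 69, 57, 67, 184, 184, 182, 184, 192, 187, 182, 164, 164]
203 [174, 173, 173, 173, 174, 173, 172, 86, 200, 195, 193, 196, 204, 201, 195, 177, 170, 167, 82, 83, 81, 80, 81, 81, 81, 82, 82, 81, 82, 82, 82, 79, 80, 74, 66, 94, 94, 93, 94, 98, 97, 94, 92, 81, 81, 79, 80, 80, 81, 95, 166, 167, 166, 167, 165, 165, 166, 83, 63, 66, 67, 188, 182, 180, 186, 191, 186, 184, 160, 160]
212 [176, 176, 175, 175, 175, 174, 173, 116, 200, 194, 193, 195, 206, 200, 195, 168, 169, 139, 82, 81, 82, 80, 83, 81, 80, 81, 80, 78, 80, 79, 79, 82, 79, 80, 68, 96, 93, 93, 93, 99, 97, 94, 83, 80, 81, 79, 80, 80, 80, 162, 164, 165, 163, 164, 163, 163, 162, 78, 79, 86, 132, 188, 183, 183, 190, 189, 183, 168, 161, 161]
wS 150 [(301, 347), (397, 449), (490, 548)]
wS 180 [(300, 347), (396, 448), (487, 544)]
wS 210 [(300, 346), (395, 446), (484, 542)]
wS 222 [(301, 345), (403, 443), (498, 537)]
wS 228 [(313, 333), (408, 414), (423, 428), (498, 505), (515, 518)]
wS 234 [(314, 318), (328, 333), (407, 415), (421, 427), (497, 518)]
wS 238 [(314, 333), (408, 427), (499, 516)]
wS 241 [(314, 333)]
```

```bash
python3 - <<'E'
from h import *
F=footR(1.95,False); T=np.array([538.9,36.3,6])
def tray(P): return (P-T)@F
for f,rows in (("wS",(236,248)),("wK",(210,225)),("wL",(203,215))):
    im,p=load(f); g=cv2.GaussianBlur(cv2.cvtColor(im,cv2.COLOR_BGR2GRAY),(3,3),0).astype(int)
    m=(g<25).astype(np.uint8); n,l,s,c=cv2.connectedComponentsWithStats(m)
    for i in range(1,n):
        if 200<s[i,4]<4000:
            print(f,'knob blob',s[i][:4],'tray xy at z=48',tray(onz(p,[c[i]],48))[0])
    for v in rows:
        d=np.diff(g[v]); k=[u for u in range(2,637) if abs(d[u])>14 and abs(d[u])==max(abs(d[u-2:u+3]))]
        P=tray(onz(p,[(u+.5,v) for u in k],26)) if k else []
        print(f,v,[(u,int(d[u]),round(float(q[0])),round(float(q[1]),1)) for u,q in zip(k,P) if -110<q[1]<80])
E
```

```text
wS knob blob [179 260  36  38] tray xy at z=48 [  56.17 -140.18   42.  ]
wS 236 [(265, 36, 35, -99.8), (292, -46, 35, -82.3), (302, 38, 35, -75.8), (319, -30, 35, -64.8), (326, 25, 35, -60.3), (333, -30, 35, -55.8), (336, 36, 35, -53.9), (342, -34, 35, -50.0), (361, 22, 35, -37.7), (367, 30, 35, -33.8), (380, -33, 35, -25.4), (530, 37, 35, 73.6)]
wS 248 [(253, -19, 43, -108.0), (265, 45, 43, -100.1), (293, -42, 43, -81.8), (301, 27, 43, -76.6), (313, -35, 43, -68.8), (531, 27, 44, 75.4)]
wK knob blob [295 241  38  49] tray xy at z=48 [  56.97 -140.79   42.  ]
wK knob blob [212 310  21  19] tray xy at z=48 [  85.74 -187.24   42.  ]
wK 210 [(393, 44, 35, -99.8), (427, -44, 35, -82.1), (454, -19, 35, -67.8), (464, 15, 35, -62.5), (570, 18, 34, -4.6), (574, 17, 34, -2.3), (602, -33, 34, 13.7), (619, 34, 34, 23.7), (620, 34, 34, 24.3)]
wK 225 [(392, 48, 43, -100.0), (426, -46, 43, -82.1), (557, 34, 43, -10.7), (598, -34, 43, 12.9), (617, 38, 43, 24.2)]
wL knob blob [299 229  33  44] tray xy at z=48 [  56.96 -110.95   42.  ]
wL 203 [(340, 21, 36, -97.4), (386, -34, 36, -71.7), (389, 47, 36, -70.0), (420, -29, 36, -52.5), (429, -33, 36, -47.4), (556, 36, 36, 26.2), (586, -31, 36, 44.4), (601, 44, 36, 53.6)]
wL 215 [(342, 38, 43, -96.3), (388, 26, 43, -70.3), (419, -25, 43, -52.7), (427, -33, 43, -48.1), (554, 30, 43, 26.1), (584, -30, 43, 44.4), (599, 44, 43, 53.7)]
```

```bash
python3 shift.py '0 0 -60 0 0 0 44;0 0 -60 0 0 0 44;0 0 -60 0 0 0 44' | grep -E 't:|pos|force'; python3 -c "
from plant import arm
print(arm.job_done())"
```

```text
t: 23.25
tool_pos: [598.9, -68.2, 180.0]
tool_rot: [[-1.0, -0.031, 0.004], [-0.031, 1.0, -0.005], [-0.004, -0.005, -1.0]]
wrist_force: [0.2, 0.4, -0.5]
finger_force: 0.0
the job is handed in; nothing more can be done
None
```

I handed the job in at about 23 s: both brass feet lie flat in the outer nests with tabs toward the keeper (the right-hand one about 2 mm toward the keeper, inside its 3 mm slack), and the keeper is home against its stop with its teeth over all three tabs by camera measurement, but I viewed 12 pictures, two over the limit of 10.

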